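# Fit the ring cradle on the pigment mixer and hold the flask pressed in it

### The job

Fit the ring cradle onto the mixer's square drive shaft, ring upwards and fully home on the shaft's flange, and let go of it. Then stand the round pigment flask upright in the ring and, pushing only on the flask, press it down against the spring as far as it will go, as you would to make the mixer run; finish while still holding the flask down. Leave the other things on the table where they are and keep the flask upright throughout.

Things in the scene. Friction and masses are not known exactly. Their poses are not given: they have to be found in the camera images.
- cradle_mid (a point): Loose aluminium ring cradle, 38 mm high, 0.11 kg, standing collar down: square collar 54 x 54 x 22 mm with a 16 mm square hole right through (parallel to its sides); on it a ring 54 mm outside, 45 inside, 16 high, flush with the flats. Point: its centre, 19 mm above the underside and below the rim; x, y square to the flats, z up. Fits in any quarter turn. Grip across two flats.
- flask_mid (a point): Loose white flask, 88 mm high, 0.14 kg, upright: ball body 55 mm across (centre 23.7 mm above underside), flat foot 28 mm, black cap 26 mm across from 53 to 88 mm up. Grip the cap, fingertips 50 mm or more above the underside to clear the ball. Point: on its axis 44 mm above the underside, z up. In the ring the ball rests on the inner edge, this point 36 mm above the rim.
- shaft_foot (a point): Square steel shaft, 14 mm wide, 18 mm high, top 4 mm tapered, on a round flange 36 mm across (the cradle rests on it), amid the top of the fixed grey mixer case (130 x 120, 60 high, low dial and switch on top, sides parallel to the shaft's). Point: foot of the shaft on the flange's top, 80 mm above the table when up; x, y square to the shaft, z up. Moves down with the shaft, never turning.
- drive (a joint): How far the sprung shaft is pressed down, in m: 0 up, 0.012 at its stop. 4.2 N starts it, 12.6 N reaches the stop (700 N/m), weights of cradle and flask included; those alone do not press it.
- bottle_a: Bystander: slim white bottle with straight sides and a black pointed cap, 36 mm across, 105 mm high; origin at its underside.
- bottle_b: Bystander: white bottle with straight sides and a black pointed cap, 40 mm across, 85 mm high; origin at its underside.
- dish: Bystander: solid low round aluminium mixer dish without a hole, rubber topped, 68 mm across, 16 mm high; origin at its underside.
- stick: Bystander: flat wooden stick, 168 x 18 x 4 mm, lying along its x; origin at its underside.
- balm: Bystander: squat round jar, 64 mm across, 50 mm high; origin at its underside.
- tape: Bystander: roll of paper tape lying flat, 80 mm across with a 52 mm hole, 25 mm high; origin at its underside.

How it is judged:
By the outcome, as a careful person would: the job done as asked, in the order asked, and still so for the second after the job is handed in, while the arm keeps its last pose, push and grip.
It also fails if it takes over 64 s, if anything falls off the work surface, if the arm or the gripper's body presses on something with over 40 N, if the wrist force passes 120 N, or if a joint passes its speed limit or range.

### The arm

A 7-joint arm with a two-finger parallel gripper is mounted at the origin on the work surface. World frame = base frame: x ahead of the robot, y to its left, z up, the work surface at z = 0. Lengths are in m, angles in rad, forces in N, time in s.
With the tool pointing down it reaches from about 0.4 to 0.875 m from the base axis. Payload 6.5 kg.
Tool frame: the origin (TCP) lies midway between the tips of the shut fingers; the grasp point (between the pads) lies 19 mm behind it (bot.tcp_to_grasp is the distance from the TCP to the grasp point, in m); z points along the fingers, x is the direction in which the jaws open and shut, and the axes are right-handed (so a half turn about z gives the same grasp; the last joint's range is limited). The gripper opens to 88 mm and grips with 3 to 60 N. Pads are 18 mm wide; open, the fingers measure 123 mm over their backs; the gripper's body (75 mm by 187 mm) begins 45 mm behind the grasp point.
Start: joints at [1.133, 0.536, -0.004, 1.538, 0.003, 1.067, -0.071], TCP at [0.236, -0.606, 0.239] pointing down, gripper open.
Joint ranges: [-2.7, 2.7], [-0.37, 2.16], [-1.27, 1.26], [0.24, 2.4], [-1.31, 4.45], [0.19, 1.91], [-2.76, 2.76]. Speed limits (rad/s): [2.39, 2.39, 3.14, 3.14, 3.14, 3.14, 3.14].

### API

Orientations are given as a 3x3 rotation matrix whose columns are the frame's x, y, z axes.
In Python, from cell import get_state, camera, calibration, order, bot gives the robot as it stands. The module is installed in compiled form; this text tells all that it offers.
- The arm moves only by the shell command python3 -m jog 'ROWS' [OPENING] [FORCE]. ROWS is JSON, a list of rows, each a list of 4 numbers: the shift along the world's x, y, z in cm, then the turn about the world's z in rad. In form: [[tx, ty, tz, twist], ...]. A call has 1 to 8 rows; each row shifts and turns the commanded pose from where the row before left it; what a row does not reach is not made up. A row lasts 1/12 s, in which the tool goes at most 41.7 mm and 7.16 degrees, less where a joint would pass 70% of its speed; a pose out of reach is approached as far as the arm can. A call with a gripper value outside its range is refused whole. OPENING is the opening in per cent of the stroke, from 0 (shut) to 100 (fully open), set as the call begins (- or left out, the last holds). The fingers move at their own pace and stop on an object; FORCE is the grip in N (left out, the last holds). Time passes only in rows, so rows that do not move let the fingers close. It gives the time, the measured TCP pose, the force and the opening at its end, in the units of the state.
- get_state(): the state, without advancing time (a new reading comes with each control period).
- camera(name): name is "scene" or "top"; returns the picture (420x560x3 uint8, blue, green, red); there is no depth.
- calibration(name): a dict with "fx", "fy", "cx", "cy" (pixels), "k1" (the pictures are not rectified: a ray, as slopes to the right and down, at radius r is drawn at 1 + k1 r^2 times it, then the intrinsics apply), "world_to_cam" (4x4, takes a point from world to camera coordinates). Camera axes: x right, y up, looking along -z (the intrinsics and any distortion apply to the point x, -y, -z); pixel columns grow to the right and rows downward; lengths in m; the calibration is good to about 2 mm. A picture is of the moment at which its call begins. calibration takes no time and is no camera call.
- order.sign_off(): hands the job in, once; it reports no verdict.
The state is a dict: "clock": time; "q": joint angles; "joint_vel": joint speeds; "joint_torque": joint torques, N m; "ee_pos": TCP position; "eef_rot": TCP orientation; "contact_force": force on the tool from outside, world axes, zero at the start; "torque": the same for the moment, N m; "width": finger opening in m.
Only numpy, scipy, OpenCV 4.12 (cv2) and the standard library are available. Lean on these libraries where they do the work, as an engineer would, in place of code of your own. Each camera call takes 0.05 s, during which the arm holds its last target.

## Working session

There is one attempt and no reset: what is moved stays moved. The work goes in short steps, Python scripts to look and compute and a shell command to move; the robot and the scene stay as the last step left them, time stands still between calls to the robot, and variables do not carry over. Pictures are saved under pics/ and viewed, and the job is handed in when it is done.

```bash
mkdir -p pics; python3 - <<'E'
from cell import get_state,camera,calibration,bot
import cv2
for n in("scene","top"):
    cv2.imwrite(f"pics/{n}0.png",camera(n)); print(n,calibration(n))
s=get_state();print({k:s[k] for k in('clock','ee_pos','eef_rot','contact_force','width')})
E
```

```text
scene {'fx': 417.19983018331044, 'fy': 417.19983018331044, 'cx': 284.4513868517938, 'cy': 211.462360426345, 'k1': -0.1248829004766349, 'world_to_cam': array([[-0.47670016,  0.8788087 ,  0.02126579,  0.26730064],
       [-0.54985063, -0.3169607 ,  0.77278729,  0.22360065],
       [ 0.68587261,  0.35669482,  0.63430873, -1.4500149 ],
       [ 0.        ,  0.        ,  0.        ,  1.        ]])}
top {'fx': 467.49787586531863, 'fy': 467.49787586531863, 'cx': 281.79230262884465, 'cy': 214.33713819384687, 'k1': 0.025385747807914815, 'world_to_cam': array([[-2.06232889e-02, -9.99776395e-01, -4.67338798e-03,
         3.02775281e-03],
       [ 9.82794406e-01, -2.11306987e-02,  1.83490189e-01,
        -5.54559419e-01],
       [-1.83547912e-01, -8.08808390e-04,  9.83010432e-01,
        -1.27429793e+00],
       [ 0.00000000e+00,  0.00000000e+00,  0.00000000e+00,
         1.00000000e+00]])}
{'clock': 0.1, 'ee_pos': array([ 0.23592778, -0.60508194,  0.23795779]), 'eef_rot': array([[ 3.63375722e-01, -9.31642431e-01, -6.82542565e-04],
       [-9.31641430e-01, -3.63376337e-01,  1.37222034e-03],
       [-1.52643851e-03,  1.37253374e-04, -9.99998826e-01]]), 'contact_force': array([-0.45435671, -0.17000206, -0.32373692]), 'width': 0.08836948809634677}
```

View pics/scene0.png

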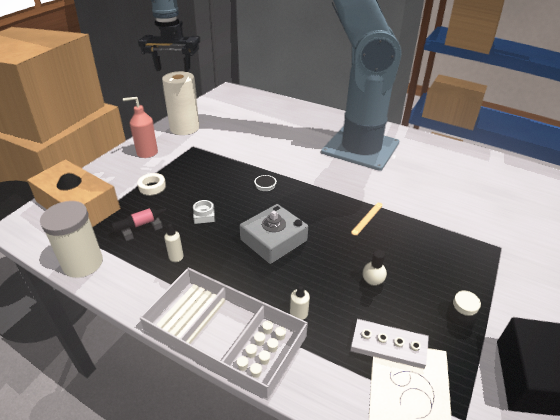

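View pics/top0.png

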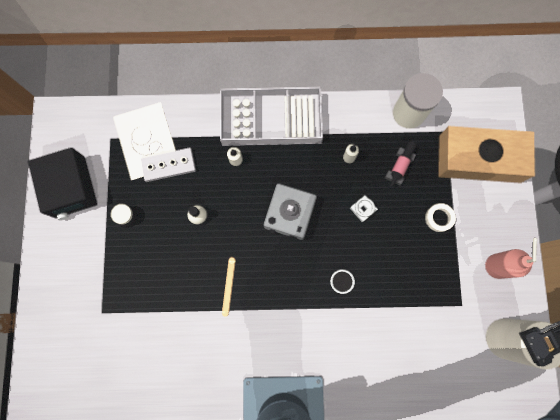

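The top view shows the cradle at about (364,208), the shaft at (290,208) on the mixer, and the flask at (197,214). In the scene view they are at (204,211), (274,218) and (375,272). I'll zoom in on each.

```bash
cat > h.py <<'E'
import numpy as np,cv2
from cell import calibration
C={n:calibration(n) for n in("scene","top")}
def ray(n,u,v):
    c=C[n];K=np.array([[c['fx'],0,c['cx']],[0,c['fy'],c['cy']],[0,0,1]])
    p=cv2.undistortPoints(np.array([[[u,v]]],float),K,np.array([c['k1'],0,0,0.]))[0,0]
    T=c['world_to_cam'];R=T[:3,:3]
    return -R.T@T[:3,3], R.T@np.array([p[0],-p[1],-1])
def onz(n,u,v,z):
    o,d=ray(n,u,v);return (o+d*(z-o[2])/d[2]).round(4)
def tri(a,b):
    o1,d1=ray("scene",*a);o2,d2=ray("top",*b)
    s=np.linalg.lstsq(np.c_[d1,-d2],o2-o1,rcond=None)[0]
    p,q=o1+s[0]*d1,o2+s[1]*d2
    return ((p+q)/2).round(4),np.linalg.norm(p-q).round(4)
def proj(n,P):
    T=C[n]['world_to_cam'];c=C[n];p=T[:3,:3]@P+T[:3,3];x,y=p[0]/-p[2],-p[1]/-p[2];f=1+c['k1']*(x*x+y*y)
    return np.array([c['fx']*x*f+c['cx'],c['fy']*y*f+c['cy']]).round(1)
def crops(out,pics,items,s=6,h=30):
    r=[]
    for n,u,v in items:
        r.append(cv2.resize(pics[n][v-h:v+h,u-h:u+h],None,fx=s,fy=s,interpolation=cv2.INTER_CUBIC))
    cv2.imwrite(out,np.hstack(r))
E
python3 - <<'E'
from h import *
P={n:cv2.imread(f"pics/{n}0.png") for n in("scene","top")}
it=[("top",364,208),("top",290,210),("top",197,214)]
crops("pics/c1.png",P,it,s=4,h=32)
crops("pics/c2.png",P,[("scene",204,211),("scene",274,228),("scene",375,270)],s=4,h=32)
a=cv2.imread("pics/c1.png");b=cv2.imread("pics/c2.png");cv2.imwrite("pics/c.png",np.vstack([a,b]))
E
```

```text
(no output)
```

View pics/c.png

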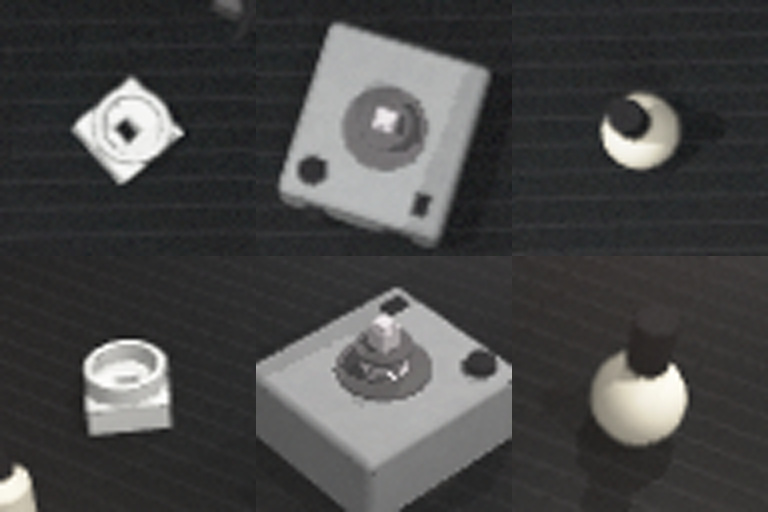

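The cradle is a diamond in the top crop, with its square hole visible. The mixer is turned about 17° and its shaft top is bright. The flask's cap leans outward in the view. Next I'll measure them with masks.

```bash
cat > m.py <<'E'
from h import *
P={n:cv2.imread(f"pics/{n}0.png") for n in("scene","top")}
def up(n,u,v,h,s=8):
    g=P[n][v-h:v+h,u-h:u+h]
    return cv2.resize(g,None,fx=s,fy=s,interpolation=cv2.INTER_LINEAR),lambda p:np.array([ (p[0]+.5)/s-.5+u-h,(p[1]+.5)/s-.5+v-h])
def big(m):
    cs,_=cv2.findContours(m,cv2.RETR_EXTERNAL,cv2.CHAIN_APPROX_NONE);return max(cs,key=cv2.contourArea)
# cradle
g,b=up("top",364,208,22);gg=cv2.cvtColor(g,cv2.COLOR_BGR2GRAY)
c=big((gg>120).astype('uint8')*255)
pts=np.array([onz("top",*b(p[0]),.022)[:2] for p in c])
(cx,cy),wh,a=cv2.minAreaRect((pts*1000).astype('float32'));print("cradle z22 rect",cx,cy,wh,a)
q=cv2.boxPoints(cv2.minAreaRect(c));print([b(p).round(1) for p in q])
# hole: dark centre
m=((gg<90)*255).astype('uint8');n,l,st,ce=cv2.connectedComponentsWithStats(m)
for i in range(1,n): print("hole?",st[i,4],b(ce[i]),onz("top",*b(ce[i]),.022))
# mixer
g,b=up("top",290,210,36);gg=cv2.cvtColor(g,cv2.COLOR_BGR2GRAY)
c=big((gg>95).astype('uint8')*255)
pts=np.array([onz("top",*b(p[0]),.060)[:2] for p in c])
r=cv2.minAreaRect((pts*1000).astype('float32'));print("mixer z60",r)
m=((gg>215)*255).astype('uint8');n,l,st,ce=cv2.connectedComponentsWithStats(m)
for i in range(1,n): print("shaft",st[i],b(ce[i]),onz("top",*b(ce[i]),.098))
# flange
m=((gg>75)&(gg<125)).astype('uint8')*255
print("flange px", )
# flask
g,b=up("top",197,214,20);gg=cv2.cvtColor(g,cv2.COLOR_BGR2GRAY)
c=big((gg>70).astype('uint8')*255);(ce,rad)=cv2.minEnclosingCircle(c);print("flask top",b(ce),rad/8,onz("top",*b(ce),.0237))
ft=b(ce)
g,b=up("scene",375,274,22);gg=cv2.cvtColor(g,cv2.COLOR_BGR2GRAY)
c=big((gg>90).astype('uint8')*255);(ce,rad)=cv2.minEnclosingCircle(c);print("flask scene",b(ce),rad/8,tri(b(ce),ft))
E
python3 m.py
```

```text
cradle z22 rect 574.314697265625 -246.44874572753906 (57.11918640136719, 64.33708190917969) 38.54443359375
[array([348.9, 207.2], dtype=float32), array([365.5, 193.2], dtype=float32), array([378.3, 208.3], dtype=float32), array([361.7, 222.3], dtype=float32)]
hole? 96779 [363.53561142 207.365395  ] [ 0.5755 -0.2463  0.022 ]
hole? 712 [363.1755618  208.21681882] [ 0.573  -0.2451  0.022 ]
mixer z60 ((562.4933471679688, -29.7874755859375), (119.17630004882812, 134.99449157714844), 71.31269073486328)
shaft [274 252  34  31 614] [289.84161238 206.98188111] [ 0.5658 -0.0312  0.098 ]
flange px
flask top [196.46466827 214.38225174] 10.20838451385498 [0.5648 0.2384 0.0237]
flask scene [374.4565239  272.68352318] 12.291766166687012 (array([0.5642, 0.2386, 0.0259]), np.float64(0.0013))
```

```bash
python3 - <<'E'
from h import *
P={n:cv2.imread(f"pics/{n}0.png") for n in("scene","top")}
print("camtop",ray("top",0,0)[0],"camscene",ray("scene",0,0)[0])
crops("pics/d.png",P,[("top",364,208),("scene",204,212)],s=12,h=16)
crops("pics/e.png",P,[("top",290,208),("scene",274,222)],s=12,h=16)
a=cv2.imread("pics/d.png");b=cv2.imread("pics/e.png");o=cv2.resize(np.vstack([a,b]),(600,600));cv2.imwrite("pics/f.png",cv2.resize(a,(768,384)));cv2.imwrite("pics/g.png",cv2.resize(b,(768,384)))
E
```

```text
camtop [ 0.31118561 -0.00972182  1.35441852] camscene [1.24489472 0.35317929 0.74127702]
```

View pics/f.png

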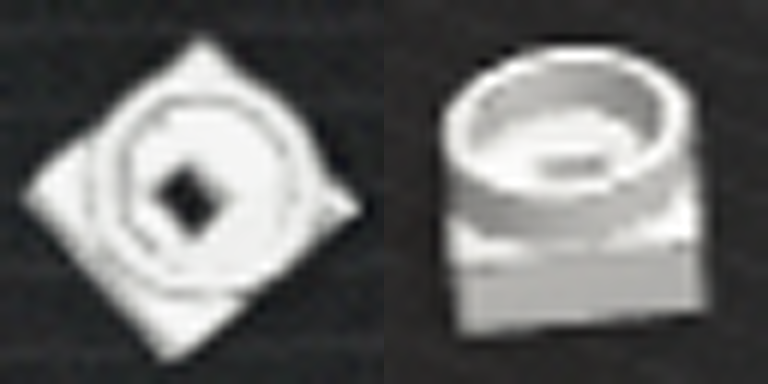

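View pics/g.png

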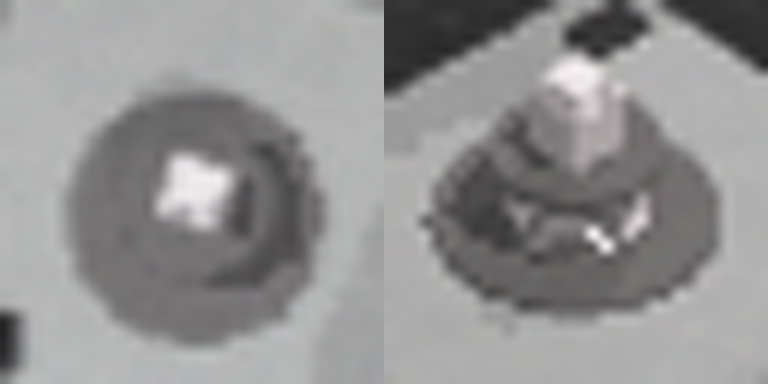

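Top crop: the cradle's corners are at about (22,195), (168,362), (362,208) and (203,38), with a dark square hole at (190,200). The shaft crop shows the bright shaft top at (195,190), with the case flange below. Next I'll compute positions from these several ways.

```bash
python3 - <<'E'
from h import *
t=lambda x,y,u=348,v=192:((x+.5)/12-.5+u,(y+.5)/12-.5+v)
L0,B0=onz("top",*t(22,195),0),onz("top",*t(168,362),0)
L2,B2=onz("top",*t(22,195),.022),onz("top",*t(168,362),.022)
R2,T2=onz("top",*t(362,208),.022),onz("top",*t(203,38),.022)
print("L0,B0",L0,B0,"LB2",L2,B2,"R2,T2",R2,T2)
print("mean z0/z22 diag",(L0+R2)/2,(B0+T2)/2)
ang=lambda d:np.degrees(np.arctan2(d[1],d[0]))
for n,d in(("T-B",T2-B0),("R-L",R2-L0),("L-B",L0-B0),("R-T",R2-T2)):print(n,np.linalg.norm(d[:2]),ang(d))
print("rim z38",onz("top",*t(208,188),.038),"hole",onz("top",*t(190,200),.022))
s=lambda x,y:((x-384+.5)/12-.5+188,(y+.5)/12-.5+196)
print("scene rim ctr",onz("scene",*s(568,122),.038), "base edge",onz("scene",*s(462,335),0),onz("scene",*s(706,312),0))
t2=lambda x,y:((x+.5)/12-.5+274,(y+.5)/12-.5+192)
print("shaft",onz("top",*t2(195,190),.098))
s2=lambda x,y:((x-384+.5)/12-.5+258,(y+.5)/12-.5+206)
print("shaft scene",onz("scene",*s2(576,72),.098),tri(s2(576,72),t2(195,190)))
print("big flange/disc top z60",onz("top",*t2(195,217),.062),"scene", onz("scene",*s2(577,210),.062))
# mixer corners top z60 in crop c (x-256)/4+258, y/4+178
c=lambda x,y:((x-256+.5)/4-.5+258,(y+.5)/4-.5+178)
cs=[onz("top",*c(*p),.06) for p in((333,22),(490,70),(436,246),(280,195))];print(cs,np.mean(cs,0))
for i in range(4):d=cs[(i+1)%4]-cs[i];print(np.linalg.norm(d),ang(d))
E
```

```text
L0,B0 [ 0.5794 -0.2084  0.    ] [ 0.5371 -0.2421  0.    ] LB2 [ 0.5751 -0.2052  0.022 ] [ 0.5334 -0.2383  0.022 ] R2,T2 [ 0.5701 -0.287   0.022 ] [ 0.613  -0.2509  0.022 ]
mean z0/z22 diag [ 0.57475 -0.2477   0.011  ] [ 0.57505 -0.2465   0.011  ]
T-B 0.0764084419419739 -6.613460482314761
R-L 0.0791482785662455 -96.74789865745899
L-B 0.05408308423157837 38.54399251330347
R-T 0.056067994435328186 -139.91966248934867
rim z38 [ 0.5727 -0.2473  0.038 ] hole [ 0.573  -0.2457  0.022 ]
scene rim ctr [ 0.5729 -0.2448  0.038 ] base edge [ 0.6104 -0.2511  0.    ] [ 0.5764 -0.2081  0.    ]
shaft [ 0.5647 -0.031   0.098 ]
shaft scene [ 0.5628 -0.0314  0.098 ] (array([ 0.5643, -0.0308,  0.0994]), np.float64(0.0005))
big flange/disc top z60 [ 0.5655 -0.0315  0.062 ] scene [ 0.5636 -0.0305  0.062 ]
[array([0.6437, 0.0035, 0.06  ]), array([ 0.6062, -0.1072,  0.06  ]), array([ 0.4813, -0.0653,  0.06  ]), array([0.5197, 0.043 , 0.06  ])] [ 0.562725 -0.0315    0.06    ]
0.11687916837486485 -108.7139845041036
0.1317407302241793 161.45502581157507
0.1149062661476736 70.47698799665139
0.1301393483924059 -17.669194207414684
```

Cradle at about (0.5735, -0.2465), with flats at 38.4° (agreeing across both views). Shaft at about (0.564, -0.031), yaw about -18.5°. Heights and sizes match what is given. Moving over the cradle.

```bash
python3 -m jog '[[2.8,2.9,0,0.04],[2.8,2.9,0,0.04],[2.8,2.9,0,0.04],[2.8,2.9,0,0.04],[2.8,2.9,0,0.04],[2.8,2.9,0,0.04],[2.8,2.9,0,0.03],[2.8,2.9,0,0.03]]' 100 && python3 -m jog '[[2.8,3.0,-1,0],[2.8,3.0,-2,0],[2.8,3.0,-2,0],[2.9,3.6,-2,0],[0,0,-2,0],[0,0,-2,0],[0,0,0,0],[0,0,0,0]]'
```

```text
clock: 0.77
ee_pos: [0.461, -0.3719, 0.2385]
eef_rot: [[0.623, -0.782, -0.0], [-0.782, -0.623, 0.0], [-0.0, 0.0, -1.0]]
contact_force: [0.8, -0.6, -0.6]
width: 0.088
clock: 1.43
ee_pos: [0.5618, -0.2594, 0.1349]
eef_rot: [[0.622, -0.783, -0.003], [-0.783, -0.622, 0.001], [-0.002, 0.002, -1.0]]
contact_force: [0.2, 0.2, 1.5]
width: 0.088
```

```bash
python3 - <<'E'
from h import *
from cell import camera,get_state
P={n:camera(n) for n in("scene","top")}
for n in P: cv2.imwrite(f"pics/{n}1.png",P[n])
crops("pics/h1.png",P,[("top",364,208),("scene",204,200)],s=6,h=32)
s=get_state();print(s['ee_pos'],s['eef_rot'][:,0],np.degrees(np.arctan2(s['eef_rot'][1,0],s['eef_rot'][0,0])))
E
```

```text
[ 0.56315065 -0.26031981  0.13691724] [ 0.62155077 -0.78337279  0.00130404] -51.5704924992344
```

View pics/h1.png

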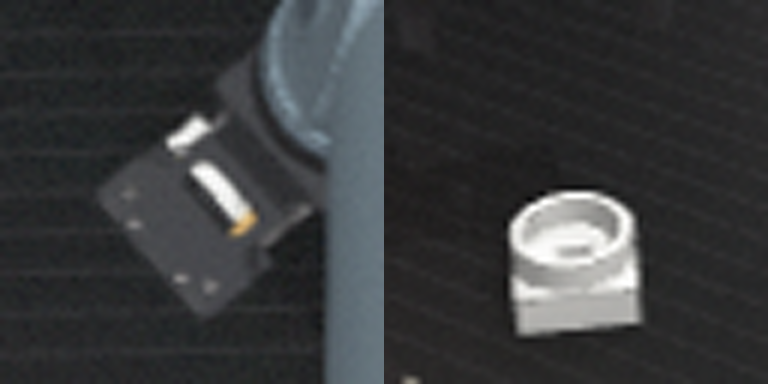

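Rows fell a bit short, so I'll correct with slower steps.

```bash
python3 -m jog '[[0.55,0.7,0,0],[0.55,0.65,0,0],[0,0,-2,0],[0,0,-2,0],[0,0,-2,0],[0,0,-2,0],[0,0,0,0],[0,0,0,0]]'; python3 - <<'E'
from h import *
from cell import camera,get_state
P={n:camera(n) for n in("scene","top")}
for n in P: cv2.imwrite(f"pics/{n}2.png",P[n])
crops("pics/h2.png",P,[("top",364,208),("scene",204,200)],s=6,h=32)
s=get_state();print(s['ee_pos'],s['eef_rot'][:,0],np.degrees(np.arctan2(s['eef_rot'][1,0],s['eef_rot'][0,0])))
E
```

```text
clock: 2.2
ee_pos: [0.5741, -0.245, 0.0558]
eef_rot: [[0.623, -0.782, -0.001], [-0.782, -0.623, 0.001], [-0.001, 0.0, -1.0]]
contact_force: [0.0, -0.5, 0.1]
width: 0.0883
[ 0.57525587 -0.24592988  0.05742594] [ 0.62260299 -0.78253539  0.00197261] -51.493442755691014
```

View pics/h2.png

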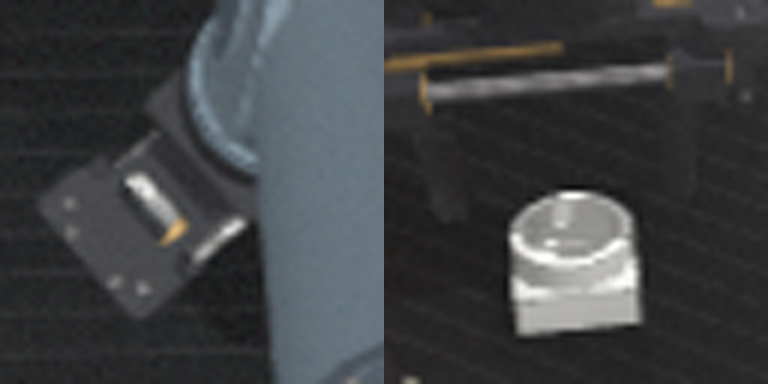

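The fingers straddle the cradle, so I'll go down and close.

```bash
python3 -m jog '[[0,0,-1.5,0],[0,0,-1.5,0],[0,0,-1.2,0],[0,0,-0.7,0],[0,0,0,0],[0,0,0,0]]' && python3 -m jog '[[0,0,0,0],[0,0,0,0],[0,0,0,0],[0,0,0,0],[0,0,0,0],[0,0,0,0],[0,0,0,0],[0,0,0,0]]' 0 25
```

```text
clock: 2.8
ee_pos: [0.5734, -0.2457, 0.006]
eef_rot: [[0.622, -0.783, -0.001], [-0.783, -0.622, 0.001], [-0.001, 0.001, -1.0]]
contact_force: [0.3, -0.0, 0.1]
width: 0.0884
clock: 3.47
ee_pos: [0.574, -0.246, 0.0071]
eef_rot: [[0.622, -0.783, 0.0], [-0.783, -0.622, -0.0], [0.0, -0.0, -1.0]]
contact_force: [-0.4, -0.3, 2.1]
width: 0.0539
```

```bash
python3 -m jog '[[0,0,1,0],[0,0,2,0],[0,0,2,0],[0,0,2,0],[0,0,2,0],[0,0,2,0],[0,0,2,0],[0,0,0,0]]' && python3 -m jog '[[0,2,0.1,0.07],[0,2,0,0.07],[-0.1,2,0,0.07],[-0.1,2,0,0.07],[-0.1,2,0,0.07],[-0.1,2,0,0.07],[-0.1,2,0,0.07],[-0.1,2,0,0.07]]' && python3 -m jog '[[-0.1,2,0,0.016],[-0.1,1.7,0,0],[-0.1,1.0,0,0],[0,0,0,0],[0,0,0,0],[0,0,0,0]]'
cat > look.py <<'E'
import sys
from h import *
from cell import camera,get_state
t=sys.argv[1]
P={n:camera(n) for n in("scene","top")}
for n in P: cv2.imwrite(f"pics/{n}{t}.png",P[n])
a=list(map(int,sys.argv[2:]))
crops(f"pics/h{t}.png",P,[("top",*a[:2]),("scene",*a[2:4])],s=6,h=32)
s=get_state();print(s['ee_pos'],s['contact_force'],s['width'],np.degrees(np.arctan2(s['eef_rot'][1,0],s['eef_rot'][0,0])))
E
python3 look.py 3 290 208 274 210
```

```text
clock: 4.13
ee_pos: [0.5762, -0.2469, 0.1413]
eef_rot: [[0.622, -0.783, 0.006], [-0.783, -0.622, -0.002], [0.006, -0.003, -1.0]]
contact_force: [1.6, -0.6, 0.3]
width: 0.0536
clock: 4.8
ee_pos: [0.5675, -0.0845, 0.1375]
eef_rot: [[0.945, -0.327, -0.0], [-0.327, -0.945, -0.0], [-0.0, 0.0, -1.0]]
contact_force: [0.2, -0.4, -1.0]
width: 0.054
clock: 5.3
ee_pos: [0.5649, -0.0404, 0.1377]
eef_rot: [[0.948, -0.318, -0.0], [-0.318, -0.948, -0.001], [0.0, 0.001, -1.0]]
contact_force: [0.4, 0.2, -1.0]
width: 0.0536
[ 0.56490566 -0.04055297  0.13770653] [ 0.35391686 -0.5800405  -1.62817845] 0.05381708795436537 -18.608450084899435
```

View pics/h3.png

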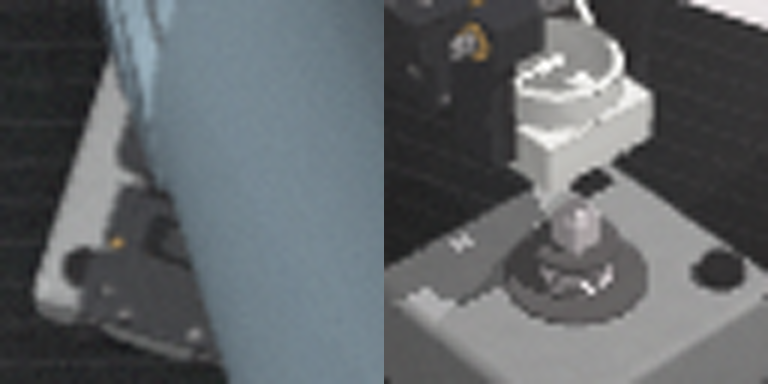

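```bash
python3 -m jog '[[-0.1,0.95,0,0],[0,0,-0.9,0],[0,0,-0.9,0],[0,0,-0.7,0],[0,0,0,0],[0,0,0,0],[0,0,0,0]]'; python3 look.py 4 290 208 274 213;python3 - <<'E'
import cv2
a=cv2.imread('pics/scene4.png')[185:245,245:305]
cv2.imwrite('pics/i4.png',cv2.resize(a,None,fx=10,fy=10,interpolation=cv2.INTER_CUBIC))
E
```

```text
clock: 5.98
ee_pos: [0.5639, -0.0296, 0.1127]
eef_rot: [[0.948, -0.318, -0.0], [-0.318, -0.948, -0.0], [-0.0, 0.0, -1.0]]
contact_force: [0.1, -1.0, -1.3]
width: 0.0538
[ 0.56413322 -0.02953132  0.11307139] [ 0.72288353 -0.07470332 -1.4458027 ] 0.053877615611941904 -18.514236425010385
```

View pics/i4.png

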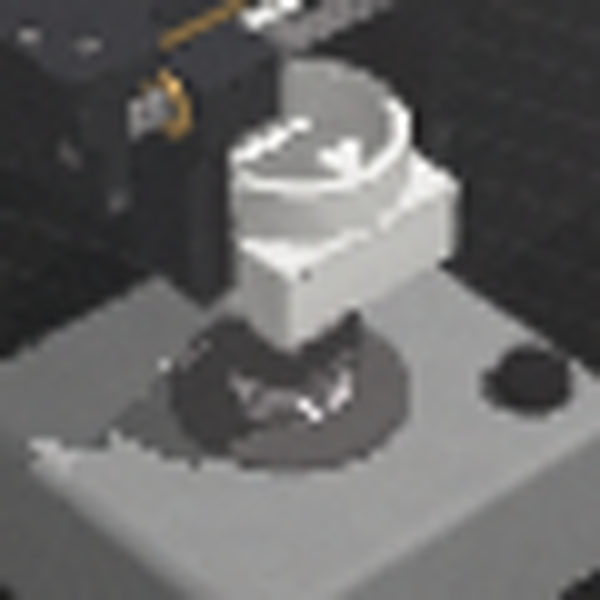

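The near underside corner is at (292,350) and the right one at (455,262). I'll work out the cradle's centre from them and compare it with the shaft in the same view.

```bash
python3 - <<'E'
from h import *
f=lambda x,y:((x+.5)/10-.5+245,(y+.5)/10-.5+185)
a=np.radians(-18.55);u=np.array([np.cos(a),np.sin(a)]);v=np.array([-u[1],u[0]])
for z in(.105,.107,.109):
    N=onz("scene",*f(292,350),z)[:2];R=onz("scene",*f(457,264),z)[:2]
    d=R-N;print(z,"edge",np.linalg.norm(d),np.degrees(np.arctan2(d[1],d[0])),"ctr via N",N-.027*(u-v) , N-.027*(u+v),"via R",R-.027*(u+v),R-.027*(v-u))
P=cv2.imread("pics/scene0.png")
o=P[200:230,259:289];cv2.imwrite("pics/s0.png",cv2.resize(o,None,fx=20,fy=20,interpolation=cv2.INTER_CUBIC))
for n,c in(("A",(.564,-.0305)),):
    for z in(.08,.094,.098):
        r=.007 if z<.098 else .005
        for s,t in((1,1),(1,-1),(-1,1),(-1,-1)):
            q=proj("scene",np.array([c[0],c[1],z])+np.r_[r*(s*u+t*v),0]);print(z,s,t,q,((q+.5)-[259,200])*20)
E
```

```text
0.105 edge 0.05104840839830365 158.51122353049337 ctr via N [0.57869231 0.02208682] [ 0.56151318 -0.02910769] via R [ 0.51401318 -0.01040769] [ 0.56520769 -0.02758682]
0.107 edge 0.0509187588222651 158.57470620191262 ctr via N [0.58079231 0.02318682] [ 0.56361318 -0.02800769] via R [ 0.51621318 -0.00940769] [ 0.56740769 -0.02658682]
0.109 edge 0.05069605507334867 158.59734591092942 ctr via N [0.58279231 0.02438682] [ 0.56561318 -0.02680769] via R [ 0.51841318 -0.00830769] [ 0.56960769 -0.02548682]
0.08 1 1 [273.4 220.2] [298. 414.]
0.08 1 -1 [269.6 217.4] [222. 358.]
0.08 -1 1 [277.6 217.7] [382. 364.]
0.08 -1 -1 [273.8 215. ] [306. 310.]
0.094 1 1 [273.4 215.8] [298. 326.]
0.094 1 -1 [269.5 213. ] [220. 270.]
0.094 -1 1 [277.7 213.4] [384. 278.]
0.094 -1 -1 [273.8 210.6] [306. 222.]
0.098 1 1 [273.5 213.8] [300. 286.]
0.098 1 -1 [270.7 211.8] [244. 246.]
0.098 -1 1 [276.5 212. ] [360. 250.]
0.098 -1 -1 [273.8 210.1] [306. 212.]
```

View pics/s0.png

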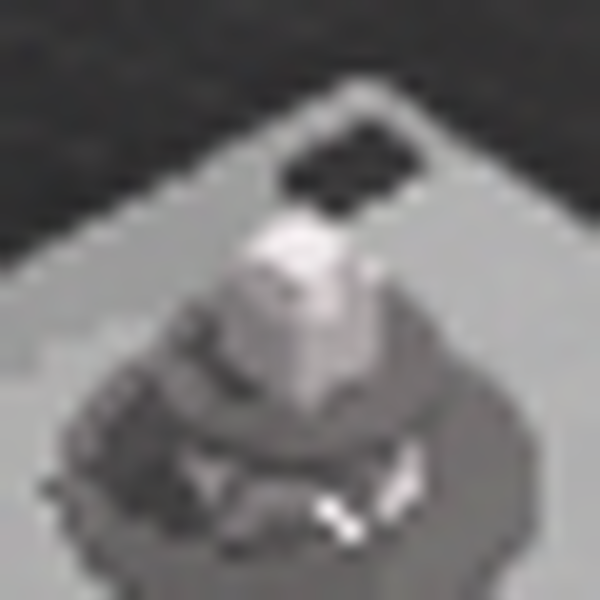

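```bash
python3 - <<'E'
from h import *
a=np.radians(-18.55);u=np.array([np.cos(a),np.sin(a)]);v=np.array([-u[1],u[0]])
for c in((.564,-.0305),(.564,-.0275)):
  for z in(.107,.129):
    for s,t in((1,1),(-1,1)):
        q=proj("scene",np.array([c[0],c[1],z])+np.r_[.027*(s*u+t*v),0]);print(c,z,s,t,((q+.5)-[245,185])*10)
  for th in (0,): 
    pts=np.array([proj("scene",np.array([c[0],c[1],.145])+np.r_[.027*np.cos(k),.027*np.sin(k),0]) for k in np.linspace(0,6.28,90)]);pts=((pts+.5)-[245,185])*10
    print("rim",pts.min(0),pts.max(0))
E
```

```text
(0.564, -0.0305) 0.107 1 1 [282. 348.]
(0.564, -0.0305) 0.107 -1 1 [450. 252.]
(0.564, -0.0305) 0.129 1 1 [283. 275.]
(0.564, -0.0305) 0.129 -1 1 [452. 180.]
rim [177.  52.] [407. 191.]
(0.564, -0.0275) 0.107 1 1 [293. 352.]
(0.564, -0.0275) 0.107 -1 1 [461. 255.]
(0.564, -0.0275) 0.129 1 1 [294. 280.]
(0.564, -0.0275) 0.129 -1 1 [463. 184.]
rim [188.  56.] [418. 195.]
```

In the scene view the cradle sits about 2 mm too far in +y. I'll shift it and then descend gently, watching the force.

```bash
python3 -m jog '[[0,-0.17,0,0],[0,0,0,0],[0,0,-0.4,0],[0,0,-0.4,0],[0,0,-0.2,0],[0,0,0,0]]';python3 -m jog '[[0,0,-0.2,0],[0,0,-0.2,0],[0,0,0,0]]'
```

```text
clock: 6.58
ee_pos: [0.5633, -0.0311, 0.102]
eef_rot: [[0.948, -0.317, -0.001], [-0.317, -0.948, 0.0], [-0.001, 0.0, -1.0]]
contact_force: [0.6, -0.3, -0.9]
width: 0.0536
clock: 6.83
ee_pos: [0.564, -0.0309, 0.0985]
eef_rot: [[0.948, -0.317, 0.0], [-0.317, -0.948, 0.0], [0.0, -0.0, -1.0]]
contact_force: [0.4, 1.4, -1.1]
width: 0.0538
```

```bash
python3 -m jog '[[0,0,-0.2,0],[0,0,-0.2,0],[0,0,0,0]]';python3 -m jog '[[0,0,-0.2,0],[0,0,-0.2,0],[0,0,0,0],[0,0,0,0]]'; python3 look.py 5 290 208 274 213
```

```text
clock: 7.08
ee_pos: [0.564, -0.031, 0.0945]
eef_rot: [[0.948, -0.317, 0.0], [-0.317, -0.948, 0.0], [0.0, -0.0, -1.0]]
contact_force: [1.4, 0.6, -2.4]
width: 0.0538
clock: 7.42
ee_pos: [0.564, -0.031, 0.0906]
eef_rot: [[0.948, -0.317, 0.0], [-0.317, -0.948, 0.0], [0.0, -0.0, -1.0]]
contact_force: [1.2, 1.2, -3.3]
width: 0.0533
[ 0.56398457 -0.03097204  0.09071504] [ 1.64272475  0.43637541 -3.31752217] 0.05381629733993848 -18.50106003309108
```

View pics/h5.png

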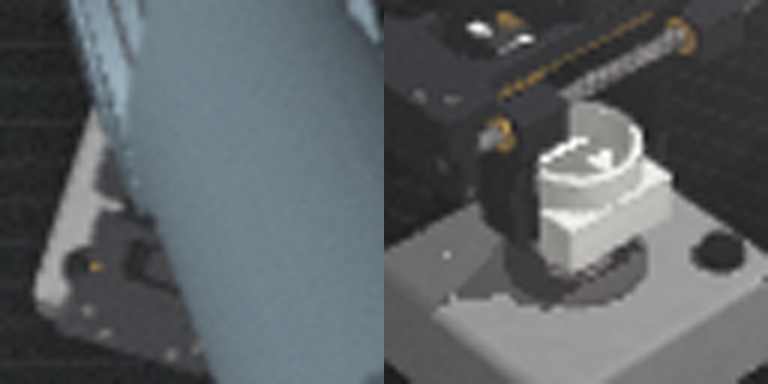

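```bash
python3 -m jog '[[0,0,-0.2,0],[0,0,-0.1,0],[0,0,0,0],[0,0,0,0]]';python3 -m jog '[[0,0,-0.1,0],[0,0,-0.1,0],[0,0,0,0],[0,0,0,0]]'
```

```text
clock: 7.85
ee_pos: [0.564, -0.031, 0.0877]
eef_rot: [[0.948, -0.317, 0.0], [-0.317, -0.948, 0.0], [0.0, -0.0, -1.0]]
contact_force: [1.8, 1.8, -2.7]
width: 0.054
clock: 8.18
ee_pos: [0.564, -0.031, 0.086]
eef_rot: [[0.948, -0.317, 0.0], [-0.317, -0.948, 0.0], [0.0, -0.0, -1.0]]
contact_force: [0.5, 2.4, 3.5]
width: 0.0537
```

Contact came at the expected height (TCP 0.086, so the underside is at 0.080). Releasing.

```bash
python3 -m jog '[[0,0,0,0],[0,0,0,0],[0,0,0,0],[0,0,0,0]]' 85; python3 -m jog '[[0,0,0.5,0],[0,0,1,0],[0,0,2,0],[0,0,2.5,0],[0,0,2.5,0],[0,0,2.5,0],[0,0,2.5,0],[0,0,2,0]]'; python3 look.py 6 290 208 274 213
```

```text
clock: 8.52
ee_pos: [0.5635, -0.0317, 0.0856]
eef_rot: [[0.948, -0.318, -0.001], [-0.318, -0.948, -0.001], [-0.001, 0.001, -1.0]]
contact_force: [-0.1, 0.2, -0.2]
width: 0.0744
clock: 9.18
ee_pos: [0.5643, -0.0311, 0.2438]
eef_rot: [[0.948, -0.317, 0.002], [-0.317, -0.948, -0.0], [0.002, -0.001, -1.0]]
contact_force: [-0.2, 0.7, -0.3]
width: 0.0749
[ 0.56608818 -0.03101518  0.24530606] [ 0.00920364  0.31515399 -0.03180065] 0.07508963787635074 -18.51040879095345
```

View pics/h6.png

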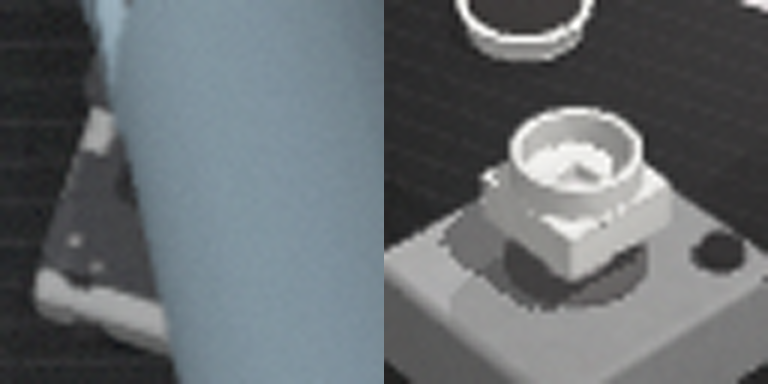

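The cradle sits level on the shaft: rim spans (509–643, 107–197) in the crop, and its near bottom corner is at (572,280). I'll check these against a prediction for fully home, and compute the flask approach.

```bash
python3 - <<'E'
from h import *
a=np.radians(-18.55);u=np.array([np.cos(a),np.sin(a)]);v=np.array([-u[1],u[0]])
f=lambda q:((q+.5)-[242,181])*6+[384,0]
for b in(.08,.084):
    c=np.array([.564,-.0305])
    N=proj("scene",np.r_[c+.027*(u+v),b])
    r=f(np.array([proj("scene",np.r_[c+.027*np.array([np.cos(k),np.sin(k)]),b+.038]) for k in np.linspace(0,6.28,90)]))
    print(b,f(N),r.min(0),r.max(0))
# flask cap top & ball
P=cv2.imread("pics/scene6.png");o=P[245:295,350:400];T=cv2.imread("pics/top0.png")[190:240,172:222]
cv2.imwrite("pics/fl.png",cv2.resize(np.hstack([cv2.convertScaleAbs(o,alpha=1.6,beta=20),cv2.convertScaleAbs(T,alpha=1.6,beta=20)]),None,fx=8,fy=8,interpolation=cv2.INTER_CUBIC))
for n,off in(("scene",np.array([350,245])),("top",np.array([172,190]))):
  for z,r in((.0237,.0275),(.088,.013)):
    q=np.array([proj(n,np.r_[np.array([.5645,.2385])+r*np.array([np.cos(k),np.sin(k)]),z]) for k in np.linspace(0,6.28,90)])
    q=(q+.5-off)*8+([400,0] if n=="top" else [0,0]);print(n,z,q.min(0),q.max(0))
E
```

```text
0.08 [571.2 284.4] [509.4 108.6] [644.4 193.2]
0.084 [571.2 277.2] [509.4 100.8] [645.  184.8]
scene 0.0237 [101.6 161.6] [289.6 302.4]
scene 0.088 [186.4  41.6] [279.2 108. ]
top 0.0237 [523.2 125.6] [675.2 275.2]
top 0.088 [527.2 128.8] [603.2 203.2]
```

View pics/fl.png

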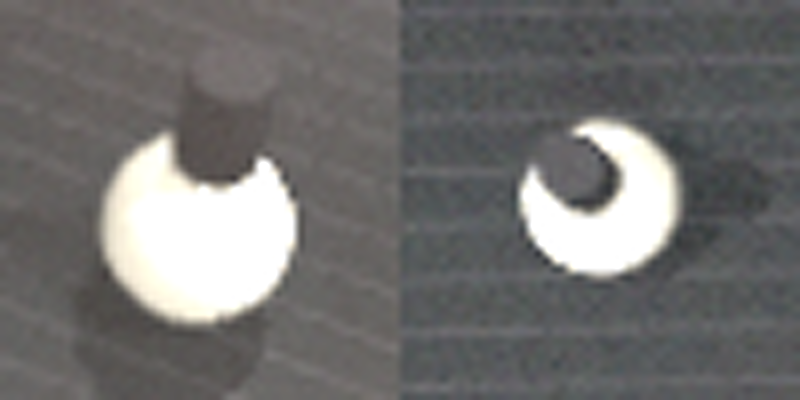

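The cradle matches the fully home prediction (underside at 0.080). The flask is at about (0.5645, 0.238). Moving over it.

```bash
python3 -m jog '[[0,1.5,0,0],[0,3,0,0],[0,3,0,0],[0,3,0,0],[0,3,0,0],[0,3,0,0],[0,3,0,0],[0,3,0,0]]' 75;python3 -m jog '[[0,2.5,0,0],[0,1.5,0,0],[0,0,-2.5,0],[0,0,-3,0],[0,0,-3,0],[0,0,-2.5,0],[0,0,0,0],[0,0,0,0]]'; python3 look.py 7 197 214 375 260
```

```text
clock: 9.95
ee_pos: [0.5632, 0.195, 0.2404]
eef_rot: [[0.948, -0.317, -0.001], [-0.317, -0.948, -0.001], [-0.001, 0.001, -1.0]]
contact_force: [0.4, 0.2, -0.8]
width: 0.0659
clock: 10.62
ee_pos: [0.5631, 0.2328, 0.1299]
eef_rot: [[0.948, -0.318, -0.003], [-0.318, -0.948, -0.002], [-0.002, 0.002, -1.0]]
contact_force: [-0.1, 0.6, 1.3]
width: 0.066
[0.56488028 0.23409654 0.13242808] [ 6.61250115e-01 -7.20267461e-04  1.55205646e+00] 0.06613625633491502 -18.527379676098807
```

View pics/h7.png

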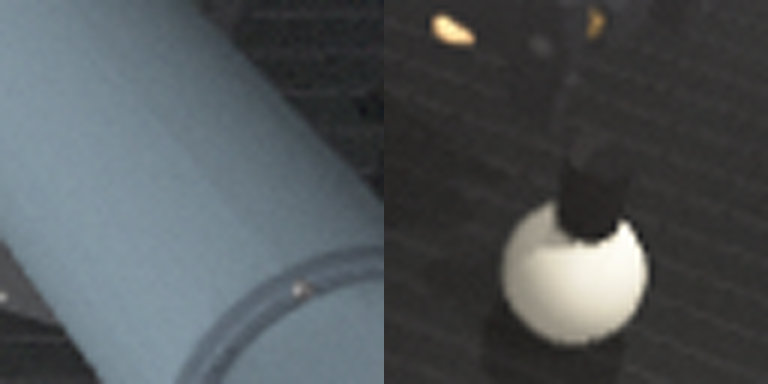

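```bash
python3 -m jog '[[0.05,0.4,0,0],[0,0,-1.2,0],[0,0,-1.6,0],[0,0,-1.6,0],[0,0,-1.6,0],[0,0,-1.0,0],[0,0,0,0],[0,0,0,0]]'; python3 look.py 8 197 214 375 255
```

```text
clock: 11.38
ee_pos: [0.5643, 0.238, 0.0607]
eef_rot: [[0.948, -0.317, -0.0], [-0.317, -0.948, -0.0], [-0.0, 0.0, -1.0]]
contact_force: [0.2, 0.9, 0.8]
width: 0.0666
[0.56505459 0.23835271 0.06177637] [-0.55153608 -0.05349084  0.84289133] 0.06606707068306537 -18.49906446187985
```

View pics/h8.png

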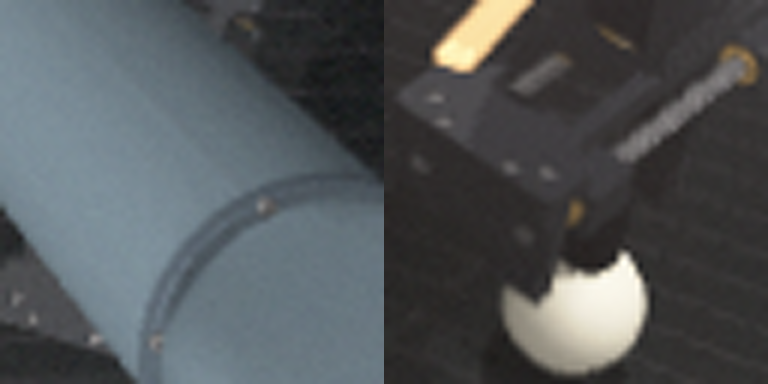

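```bash
python3 -m jog '[[0,0,-0.5,0],[0,0,0,0]]'; python3 -m jog '[[0,0,0,0],[0,0,0,0],[0,0,0,0],[0,0,0,0],[0,0,0,0],[0,0,0,0],[0,0,0,0],[0,0,0,0]]' 0 35; python3 -m jog '[[0,0,0.5,0],[0,0,1,0],[0,0,1.5,0],[0,0,1.5,0],[0,0,0,0],[0,0,0,0]]';python3 look.py 9 197 214 375 255
```

```text
clock: 11.65
ee_pos: [0.5645, 0.2378, 0.0559]
eef_rot: [[0.948, -0.317, 0.0], [-0.317, -0.948, 0.0], [0.0, -0.0, -1.0]]
contact_force: [0.1, -0.2, 0.4]
width: 0.0665
clock: 12.32
ee_pos: [0.5643, 0.2379, 0.0558]
eef_rot: [[0.948, -0.317, -0.0], [-0.317, -0.948, 0.0], [-0.0, 0.0, -1.0]]
contact_force: [0.1, 0.1, 0.3]
width: 0.0237
clock: 12.82
ee_pos: [0.5651, 0.2382, 0.1019]
eef_rot: [[0.948, -0.317, 0.002], [-0.317, -0.948, 0.001], [0.002, -0.001, -1.0]]
contact_force: [-0.4, 0.5, -2.2]
width: 0.0242
[0.56402716 0.23750844 0.10033468] [ 0.21310271 -0.25132637 -1.44880385] 0.024159127128934168 -18.508071247689017
```

View pics/h9.png

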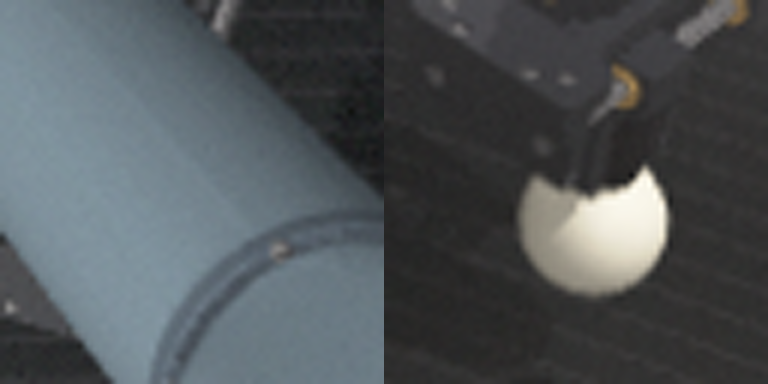

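The flask is held and off the table. The width of 24 mm is below the 26 mm cap, so I'll check where the ball sits relative to the TCP.

```bash
cat > ball.py <<'E'
import sys
from h import *
n=sys.argv[1];P=cv2.imread(f"pics/scene{n}.png");u,v=int(sys.argv[2]),int(sys.argv[3]);h=26
g=cv2.cvtColor(cv2.resize(P[v-h:v+h,u-h:u+h],None,fx=8,fy=8),cv2.COLOR_BGR2GRAY)
cs,_=cv2.findContours((g>85).astype('uint8'),0,1);c=max(cs,key=cv2.contourArea)
(e,r)=cv2.minEnclosingCircle(c);px=((np.array(e)+.5)/8-.5+[u-h,v-h]);print(px,r/8)
for z in map(float,sys.argv[4:]):print(z,onz("scene",*px,z))
E
python3 ball.py 0 375 272 .0237;python3 ball.py 9 378 260 .067 .069 .071
```

```text
[374.41407013 272.71619606] 12.376815795898438
0.0237 [0.562  0.2388 0.0237]
[377.69025421 259.30729294] 12.703474044799805
0.067 [0.5604 0.2387 0.067 ]
0.069 [0.5625 0.239  0.069 ]
0.071 [0.5645 0.2394 0.071 ]
```

```bash
python3 -m jog '[[0,0,1.5,0],[0,0,2,0],[0,0,2,0],[0,0,2,0],[0,0,2,0],[0,0,1.9,0],[0,0,0,0],[0,0,0,0]]'; python3 -m jog '[[0,-1.5,0,0],[0,-2.2,0,0],[0,-2.2,0,0],[0,-2.2,0,0],[0,-2.2,0,0],[0,-2.2,0,0],[0,-2.2,0,0],[0,-2.2,0,0]]';python3 -m jog '[[0,-2.2,0,0],[0,-2.2,0,0],[0,-2.2,0,0],[0,-1.5,0,0],[0,-1,0,0],[0,0,0,0],[0,0,0,0],[0,0,0,0]]'; python3 look.py 10 290 208 274 200
```

```text
clock: 13.58
ee_pos: [0.5645, 0.2378, 0.2145]
eef_rot: [[0.948, -0.317, 0.0], [-0.317, -0.948, 0.0], [0.0, -0.0, -1.0]]
contact_force: [-0.3, 0.0, -1.4]
width: 0.0242
clock: 14.25
ee_pos: [0.5629, 0.0661, 0.2128]
eef_rot: [[0.948, -0.318, -0.003], [-0.318, -0.948, -0.001], [-0.003, 0.002, -1.0]]
contact_force: [-0.5, 0.2, -0.6]
width: 0.0239
clock: 14.92
ee_pos: [0.564, -0.0208, 0.2143]
eef_rot: [[0.949, -0.316, -0.001], [-0.316, -0.949, 0.001], [-0.001, -0.001, -1.0]]
contact_force: [0.4, 0.6, -1.3]
width: 0.0242
[ 0.56422988 -0.02059593  0.21464524] [-0.14278569  0.14312351 -0.93849435] 0.02372324426263062 -18.379386412207737
```

View pics/h10.png

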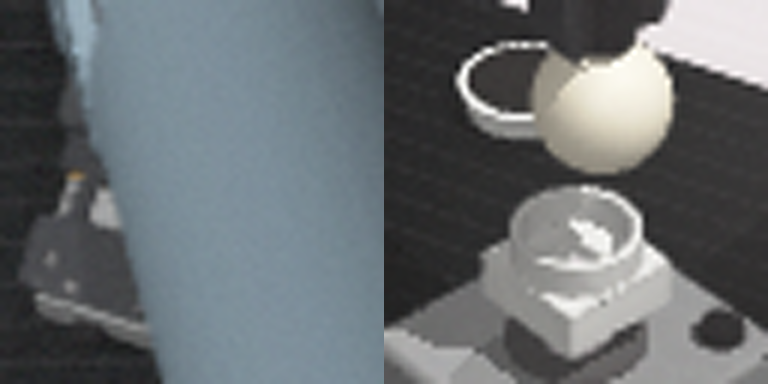

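```bash
python3 -m jog '[[0.05,-1.1,0,0],[0,0,-1,0],[0,0,-1,0],[0,0,-0.5,0],[0,0,0,0],[0,0,0,0],[0,0,0,0]]'; python3 look.py 11 290 208 274 200; python3 - <<'E'
import cv2
a=cv2.imread('pics/scene11.png')[175:235,244:304]
cv2.imwrite('pics/i11.png',cv2.resize(a,None,fx=10,fy=10,interpolation=cv2.INTER_CUBIC))
from h import *
f=lambda q:((q+.5)-[244,175])*10
for z in(.118,):
    for rr in(.027,.0225):
        r=f(np.array([proj("scene",np.r_[np.array([.564,-.0305])+rr*np.array([np.cos(k),np.sin(k)]),z]) for k in np.linspace(0,6.28,90)]));print(r.min(0),r.max(0))
from cell import get_state
zb=get_state()['ee_pos'][2]-.0558+.0237
for c in((.564,-.0305),(.564,-.0285)):
    q=proj("scene",np.array([*c,zb]));print(zb,q,f(q))
E
```

```text
clock: 15.6
ee_pos: [0.565, -0.0329, 0.1898]
eef_rot: [[0.948, -0.317, 0.0], [-0.317, -0.948, 0.0], [-0.0, -0.0, -1.0]]
contact_force: [0.3, 0.7, -1.6]
width: 0.0239
[ 0.56514909 -0.03297486  0.19013461] [ 1.4351631   0.2307617  -1.00571852] 0.023980045614032473 -18.493678260370928
[189. 241.] [414. 382.]
[208. 252.] [395. 369.]
0.15803460708802453 [273.7 192.1] [302. 176.]
0.15803460708802453 [274.5 192.3] [310. 178.]
```

View pics/i11.png

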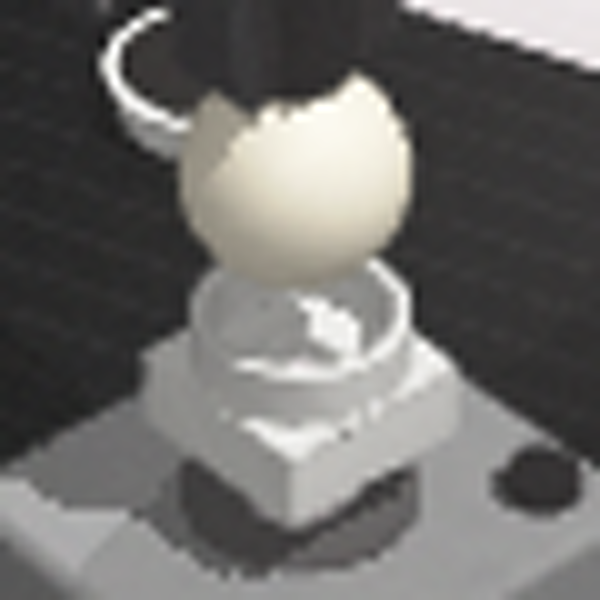

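The ball centre is at about (296,170), against (302,176) if aligned. I'll nudge it, then lower in small steps.

```bash
python3 -m jog '[[0.1,0.2,0,0],[0,0,-0.6,0],[0,0,-0.6,0],[0,0,-0.5,0],[0,0,0,0],[0,0,0,0]]'; python3 -m jog '[[0,0,-0.2,0],[0,0,-0.1,0],[0,0,0,0],[0,0,0,0]]' ; python3 -m jog '[[0,0,-0.1,0],[0,0,-0.1,0],[0,0,0,0],[0,0,0,0]]'; python3 look.py 12 290 208 274 205
```

```text
clock: 16.2
ee_pos: [0.5655, -0.0312, 0.1722]
eef_rot: [[0.948, -0.317, -0.001], [-0.317, -0.948, 0.0], [-0.001, 0.0, -1.0]]
contact_force: [-0.0, 0.2, -1.3]
width: 0.0242
clock: 16.53
ee_pos: [0.5659, -0.0311, 0.1699]
eef_rot: [[0.948, -0.317, 0.0], [-0.317, -0.948, -0.0], [0.0, 0.0, -1.0]]
contact_force: [0.3, -0.5, -1.2]
width: 0.0239
clock: 16.87
ee_pos: [0.5659, -0.0312, 0.1678]
eef_rot: [[0.948, -0.317, -0.0], [-0.317, -0.948, -0.0], [-0.0, 0.0, -1.0]]
contact_force: [-0.2, 0.5, -0.9]
width: 0.0239
[ 0.56583177 -0.03117503  0.1677938 ] [-0.99079748  0.05566801 -1.65316671] 0.02389086555979013 -18.506763820703334
```

View pics/h12.png

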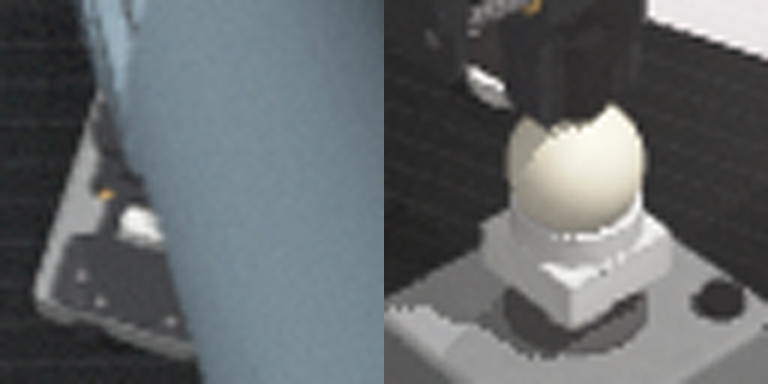

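The ball (507–645, centre 576) is centred over the rim (centre 576). Lowering onto the edge.

```bash
python3 -m jog '[[0,0,-0.1,0],[0,0,0,0],[0,0,0,0]]'; python3 -m jog '[[0,0,-0.1,0],[0,0,0,0],[0,0,0,0]]' - 50; python3 -m jog '[[0,0,-0.1,0],[0,0,0,0],[0,0,0,0]]'
```

```text
clock: 17.22
ee_pos: [0.5658, -0.0312, 0.1668]
eef_rot: [[0.948, -0.317, -0.0], [-0.317, -0.948, -0.0], [-0.0, 0.0, -1.0]]
contact_force: [-0.1, -0.4, -1.2]
width: 0.0242
clock: 17.47
ee_pos: [0.5659, -0.0312, 0.1658]
eef_rot: [[0.948, -0.317, 0.0], [-0.317, -0.948, -0.0], [0.0, 0.0, -1.0]]
contact_force: [-0.5, -0.2, 0.4]
width: 0.0239
clock: 17.72
ee_pos: [0.566, -0.0312, 0.1649]
eef_rot: [[0.948, -0.317, 0.0], [-0.317, -0.948, -0.0], [0.0, -0.0, -1.0]]
contact_force: [-0.9, -1.1, 0.7]
width: 0.0236
```

Contact is at TCP 0.1658, as predicted (0.166). Pressing down.

```bash
python3 -m jog '[[0,0,-0.1,0],[0,0,-0.1,0],[0,0,0,0]]'; python3 -m jog '[[0,0,-0.1,0],[0,0,-0.1,0],[0,0,-0.1,0],[0,0,0,0],[0,0,0,0]]'; python3 -m jog '[[0,0,-0.1,0],[0,0,-0.1,0],[0,0,-0.1,0],[0,0,0,0],[0,0,0,0]]'; python3 look.py 13 290 208 274 205
```

```text
clock: 17.97
ee_pos: [0.5659, -0.0312, 0.1628]
eef_rot: [[0.948, -0.317, 0.0], [-0.317, -0.948, -0.0], [0.0, 0.0, -1.0]]
contact_force: [-0.8, 0.7, 2.9]
width: 0.0234
clock: 18.38
ee_pos: [0.566, -0.0311, 0.1599]
eef_rot: [[0.948, -0.317, 0.0], [-0.317, -0.948, -0.0], [0.0, -0.0, -1.0]]
contact_force: [-0.4, -0.3, 4.6]
width: 0.0237
clock: 18.8
ee_pos: [0.5661, -0.0311, 0.1571]
eef_rot: [[0.948, -0.317, 0.0], [-0.317, -0.948, -0.0], [0.0, -0.0, -1.0]]
contact_force: [-2.8, -0.3, 7.3]
width: 0.0237
[ 0.56611039 -0.03111255  0.15719254] [-1.35586776 -1.43115787  7.35511816] 0.02375749241882859 -18.504027866711404
```

View pics/h13.png

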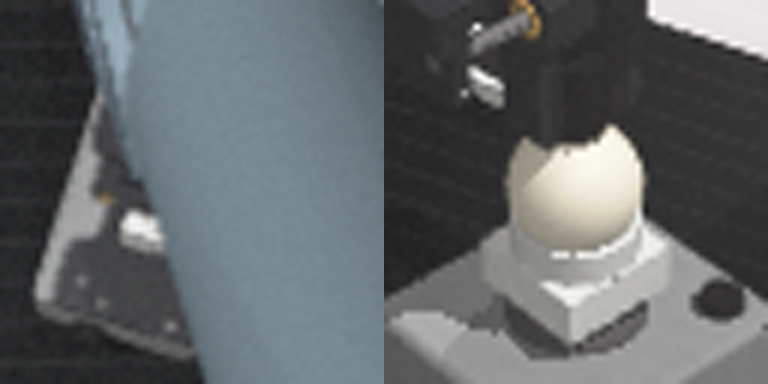

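```bash
python3 -m jog '[[0,0,-0.1,0],[0,0,-0.1,0],[0,0,-0.1,0],[0,0,0,0],[0,0,0,0]]' - 60; python3 -m jog '[[0,0,-0.1,0],[0,0,0,0],[0,0,0,0]]'; python3 -m jog '[[0,0,-0.05,0],[0,0,0,0],[0,0,0,0]]'
```

```text
clock: 19.32
ee_pos: [0.5662, -0.0311, 0.1544]
eef_rot: [[0.948, -0.317, 0.001], [-0.317, -0.948, -0.0], [0.001, -0.0, -1.0]]
contact_force: [-1.8, -1.1, 8.1]
width: 0.0237
clock: 19.57
ee_pos: [0.5662, -0.0311, 0.1535]
eef_rot: [[0.948, -0.317, 0.001], [-0.317, -0.948, -0.0], [0.001, -0.0, -1.0]]
contact_force: [-2.5, 0.1, 9.5]
width: 0.0235
clock: 19.82
ee_pos: [0.5664, -0.0311, 0.1533]
eef_rot: [[0.948, -0.317, 0.001], [-0.317, -0.948, -0.0], [0.001, -0.0, -1.0]]
contact_force: [-2.8, -0.8, 10.4]
width: 0.0236
```

```bash
python3 -m jog '[[0,0,-0.05,0],[0,0,0,0],[0,0,0,0]]'; python3 -m jog '[[0,0,-0.05,0],[0,0,0,0],[0,0,0,0]]'; python3 -m jog '[[0,0,-0.05,0],[0,0,0,0],[0,0,0,0]]'
```

```text
clock: 20.07
ee_pos: [0.5665, -0.0311, 0.1531]
eef_rot: [[0.948, -0.317, 0.001], [-0.317, -0.948, -0.0], [0.001, -0.0, -1.0]]
contact_force: [-3.4, -0.7, 13.3]
width: 0.0237
clock: 20.32
ee_pos: [0.5667, -0.031, 0.1531]
eef_rot: [[0.948, -0.317, 0.002], [-0.317, -0.948, -0.0], [0.002, -0.0, -1.0]]
contact_force: [-4.9, 0.0, 16.4]
width: 0.0238
clock: 20.57
ee_pos: [0.5669, -0.031, 0.153]
eef_rot: [[0.948, -0.317, 0.002], [-0.317, -0.948, -0.0], [0.002, -0.0, -1.0]]
contact_force: [-6.6, -0.4, 20.5]
width: 0.0237
```

The stop is reached: z stalls at 0.153 while the force rises to 20 N. I'll relieve the sideways force slightly and look.

```bash
python3 -m jog '[[-0.1,0,0,0],[0,0,0,0],[0,0,0,0],[0,0,0,0]]'; python3 look.py 14 290 208 274 205; python3 - <<'E'
from h import *
a=np.radians(-18.55);u=np.array([np.cos(a),np.sin(a)]);v=np.array([-u[1],u[0]])
f=lambda q:((q+.5)-[242,173])*6+[384,0]
for b in(.068,.08):
    c=np.array([.564,-.0305])
    print(b,[f(proj("scene",np.r_[c+.027*w,b])) for w in(u+v,u-v,v-u)], f(proj("scene",np.r_[c+.027*(u+v),b+.022])),"ballc",f(proj("scene",np.r_[c,b+.038+.0157])))
E
```

```text
clock: 20.9
ee_pos: [0.5663, -0.0311, 0.1529]
eef_rot: [[0.948, -0.317, 0.003], [-0.317, -0.948, -0.0], [0.003, -0.001, -1.0]]
contact_force: [-4.2, -1.2, 18.2]
width: 0.0236
[ 0.56629471 -0.03109792  0.15291948] [-3.12248015 -0.7635151  18.30880663] 0.02373549269266976 -18.51040636903522
0.068 [array([571.2, 355.2]), array([483.6, 289.2]), array([669. , 296.4])] [571.2 313.8] ballc [577.2 190.8]
0.08 [array([571.2, 332.4]), array([483.6, 267. ]), array([669.6, 274.2])] [571.2 290.4] ballc [577.2 166.8]
```

View pics/h14.png

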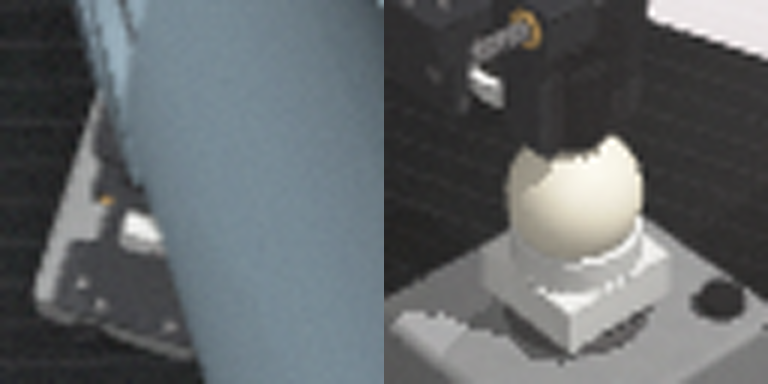

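View pics/scene14.png

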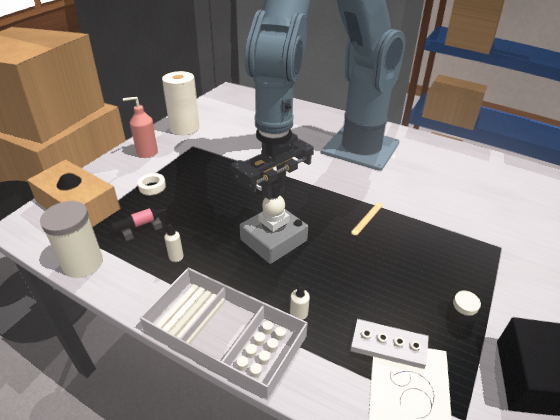

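The cradle's near underside corner is at about (572,355), which matches the prediction for fully pressed (571,355). The flask is upright and centred, and the other things are where they were. Handing in.

```bash
python3 - <<'E'
from cell import order,get_state
s=get_state();print(s['clock'],s['contact_force'],s['width'])
order.sign_off()
s=get_state();print(s['clock'],s['ee_pos'],s['contact_force'],s['width'])
E
```

```text
21.0 [-3.12248015 -0.7635151  18.30880663] 0.02373549269266976
the job is handed in; nothing more can be done
the job is handed in; nothing more can be done
```

The job is done and handed in at 21.0 s. The cradle is on the square shaft, and the flask is in its ring, held down against the spring's stop.

- **Cradle:** I lowered it onto the shaft until it touched at an underside height of about 80 mm, then let go. The picture afterwards matched the fully home prediction to within a pixel.
- **Flask:** I carried it upright by the cap and set it in the ring. Contact came at the predicted height (TCP 0.166 m). I then pressed on the flask only, with a 60 N grip.
- **At the stop:** The TCP stopped going down at 0.153 m while the push rose to about 20 N. It was about 18 N at hand-in. In the last picture the collar corner sits where it should with the shaft 12 mm down.
- **Bystanders:** The last scene picture shows them where they were. I compared this by eye only.

Some readings were not clean:
- **Cap grip:** The gripper read 24 mm on the 26 mm cap. The ball showed no more than about 2 mm off the gripper's axis, so I took this as give in the pads.
- **Side force:** About 3–4 N remained along x after I relieved some of it, with the tool tilted about 0.003 rad.
- **Cradle descent:** The vertical force read about -3 N as the cradle went down the shaft, before turning positive at contact. I did not explain it.
- **Top camera:** The arm blocked its view of the mixer, so the fit and the pressing were checked from the scene camera, the force and the TCP height.

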